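# Back the wedges out from under the card press plate

### The job

Lower the heavy steel plate of the button-card press by drawing its two wooden wedges backward, towards the front of the press, a little at a time and in turn, never letting the plate tip more than 3.5 degrees. When both wedges lie fully clear in front of the plate, flat on their undersides, and the plate rests level on the cards, push the red hold-down lever fully down over the plate. Leave everything else where it stands.

Things in the scene. Friction and masses are not known exactly. Their poses are not given: they have to be found in the camera images.
- press: Fixed card press. Origin on the table under the plate's centre; x to its rear, -x = front, where the wedges stick out; y left, z up. Plywood base board x -235 to 100, y -235 to 235 mm, 20 mm thick (upper face 20 mm above the table). 12 mm of button cards (118 x 120 mm) under the plate's middle. Two 14 mm columns at x 50, y +-130 mm pass through the plate, 105 mm tall.
- plate_top (a point): Centre of the upper face of the steel plate, 140 (x) x 300 (y) x 8 mm, about 3 kg; front edge at press x = -70 mm. It only sinks and rocks on its columns. Shoes under its front edge, sloped like the wedges and 32 mm deep, bear on the wedges. When one wedge no longer bears, that side drops until the plate rests on the cards' middle and the other wedge; with neither, it levels itself.
- plate_sink (a joint): How far the plate's middle has sunk, damped, from its topmost position: 0 = underside 34.5 mm above the base board; 0.0225 m = resting on the cards, underside 12 mm above the board. Starts near 0.004. A wedge bearing with height h at the plate's front edge holds its side about h above the board.
- plate_rock (a joint): Tilt of the plate about the press's x axis in rad; 0 is level, positive means its left (+y) side is higher.
- wedge_left: Loose wooden wedge under the plate's left half (y about 100 mm), 150 x 40 mm, 0.13 kg, blue line near the tail, lying on the base board roughly along press x. Origin: centre of its underside; x along it to the thin nose, under the plate. Tail block x -75 to -25 mm, 36 mm high; then the top slopes evenly down to 6 mm at the nose, x = 75 mm (0.3 mm per mm).
- wedge_right: The same kind of wedge under the plate's right half (about y = -100 mm of the press).
- wedge_left_nose (a point): Tip of the left wedge's nose, on its centre line, 3 mm above its underside. The wedge is clear once this is in front of the plate's front edge, about 90 mm of pull; the base board is long enough to leave it on.
- wedge_right_nose (a point): The same point of the right wedge.
- wedge_left_tail (a point): Middle of the left wedge's tail block, 22 mm above its underside; flat parallel sides, gripped across the 40 mm width from above. Friction under the plate's weight holds it: drawing it back takes about 8 to 16 N, less as the load comes off.
- wedge_right_tail (a point): Middle of the right wedge's tail block.
- hold_down (a joint): Hold-down lever at the press's right side, rad: 0 upright, growing as it folds inward (to press +y) and down over the plate; 1.55 is its stop, lying level 50 mm above the table. Starts at 0.1 to 0.5. Stiff (0.6 N m, about 6 N at its end), stays where left. Arm 122 mm from pivot, 24 mm wide (along x), 14 mm thick; its outer 50 mm is a red grip 28 x 18 mm.
- lever_pivot (a point): Pivot of the lever, at x = -20, y = -195 mm of the press and 50 mm above the table; the axis is parallel to the press's x.
- lever_end (a point): Free end of the lever's red grip.
- spool: Bystander: blue plastic spool, 28 mm diameter, 35 mm tall, standing on the base board between the two wedge tails. Leave it.
- tube_a: Bystander: clear button tube with a white cap, 39 mm diameter, 104 mm tall, standing on the front left of the base board. Leave it.
- tube_b: Bystander: larger standing button tube, 51 mm diameter, 154 mm tall, on the table to the right.
- red_case: Bystander: red case with a clear lid, 140 x 90 x 53 mm, on the table to the left.
- striped_box: Bystander: black box with white stripes, 150 x 120 x 50 mm, on the table to the right.
- bodkin: Bystander: 180 mm hand tool lying on the table to the right.
- button_cup: Bystander: white bowl, 70 mm across, 50 mm tall, on the table to the left.
Not all that is in view belongs to the job. Leave any turquoise look-alike of the wedge_right alone.

How it is judged (in metres and radians):
On the way, in this order (a step that is already met when the one before it is completed fails the run):
1. both wedges lie clear in front of the plate and the plate rests level on the cards, the lever not yet pushed down (x of each of wedge_left_nose, wedge_right_nose in the frame of press below -0.073 m and value of joint plate_sink above 0.0212 m and value of joint plate_rock between -0.015 and 0.015 rad and value of joint hold_down below 0.8 rad), for 0.2 s.
2. the hold-down lever is pushed fully down (value of joint hold_down above 1.43 rad), for 0.2 s.
At the end, for the whole second after the job is handed in: Plate down on the cards (1.3 mm) and level (0.015 rad); both wedge noses at least 3 mm in front of its front edge, wedges at rest, flat (0.12 rad) on base board or table, within 320 mm of the press's middle; lever within 0.12 rad of its lower stop (x of each of wedge_left_nose, wedge_right_nose in the frame of press below -0.073 m and angle between each of wedge_left, wedge_right's own z axis and vertical below 0.12 rad and height (world z) of wedge_left between -0.01 and 0.03 m and horizontal distance between each of wedge_left, wedge_right and press below 0.32 m and height (world z) of wedge_right between -0.01 and 0.03 m and value of joint plate_sink above 0.0212 m and value of joint plate_rock between -0.015 and 0.015 rad and linear speed of each of wedge_left, wedge_right below 0.02 m/s and value of joint hold_down above 1.43 rad); the robot touches nothing.
It fails at once if the plate tips more than 3.5 degrees (0.061 rad) (value of joint plate_rock above 0.063 rad or value of joint plate_rock below -0.063 rad).
It fails at once if a bystander is moved more than 20 mm (distance of any of tube_a, spool, tube_b, red_case, striped_box, bodkin, button_cup from where it was at the start of the episode above 0.02 m).
It also fails if it takes over 67 s, if anything falls off the work surface, if the arm or the gripper's body presses on something with over 40 N, if the wrist force passes 120 N, or if a joint passes its speed limit or range.

### The arm

A 7-joint arm with a two-finger parallel gripper is mounted at the origin on the work surface. World frame = base frame: x ahead of the robot, y to its left, z up, the work surface at z = 0. Lengths are in mm, angles in rad, forces in N, time in s.
With the tool pointing down it reaches from about 400 to 900 mm from the base axis. Payload 5.5 kg.
Tool frame: the origin (TCP) lies midway between the tips of the shut fingers; the grasp point (between the pads) lies 19 mm behind it; z points along the fingers, y is the line along which they close (so a half turn about z gives the same grasp; the last joint's range is limited). The gripper opens to 85 mm and grips with 20 to 120 N. Pads are 22 mm wide; open, the fingers measure 114 mm over their backs; the gripper's body (76 mm by 85 mm) begins 54 mm behind the grasp point. The pads swing forward as they close: fully open they stand 13 mm farther back than shut.
Start: joints at [1.56, 0.501, -0.427, 1.55, 0.221, 1.138, -0.21], TCP at [175.788, -625.778, 231.31] pointing down, gripper open.
Joint ranges: [-2.88, 2.88], [-0.31, 2.03], [-1.54, 1.56], [0.2, 2.42], [-1.41, 4.55], [0.19, 2.02], [-2.57, 2.57]. Speed limits (rad/s): [2.57, 2.57, 3.14, 3.14, 3.14, 3.14, 3.14].

### API

Orientations are given as a rotation vector (axis times angle).
In Python, from station import sense, get_image, camera_info, job_done gives the robot as it stands. The module is installed in compiled form; this text tells all that it offers.
- The arm moves only by the tool servo_tool, never from a script. Its argument "commands" is one flat list of numbers, 7 for each row, row after row: the turn, a rotation vector about the tool's x, y, z in rad, then the shift along the tool's x, y, z in m, then the finger opening in m, from 0 to 0.0854. A call has 1 to 8 rows; each row is the pose to reach, as a shift and turn from the pose commanded when the call began, along the tool's axes at that moment; what a row does not reach only later rows make up. A row lasts 1/10 s, in which the tool goes at most 50 mm and 8.59 degrees, less where a joint would pass 70% of its speed; a pose out of reach is approached as far as the arm can. A call with a gripper value outside its range is refused whole. The fingers move at their own pace and stop on an object; "squeeze" is the grip in N (left out, the last holds). Time passes only in rows, so rows that repeat a pose let the fingers close. It gives the time, the measured TCP pose, the force, the opening and the grip force at its end, in the units of the state.
- sense(): the state, without advancing time (a new reading comes with each control period).
- get_image(name): name is "side" or "top" or "wrist"; returns the picture (400x640x3 uint8, red, green, blue); there is no depth.
- camera_info(name): a dict with "mtx" (3x3 intrinsics, pixels), "rvec" (rotation vector, rad) and "tvec" (3), from world to camera coordinates, as OpenCV has them; the wrist camera has in their place "tool_from_camera" (4x4, takes a point from camera to tool coordinates, whose origin is the TCP and whose axes are the flange's). Camera axes: x right, y down, z forward; pixel columns grow to the right and rows downward; lengths in mm; the calibration is good to about 2 mm. A picture is of the moment at which its call begins: read the wrist's pose just before it. camera_info takes no time and is no camera call.
- job_done(): hands the job in; it is judged then, once.
The state is a dict: "time_s": time; "joint_pos": joint angles; "joint_velocities": joint speeds; "tau": joint torques, N m; "tcp_pos": TCP position; "tool_rot": TCP orientation; "contact_force": force on the tool from outside, world axes, zero at the start; "wrist_torque": the same for the moment, N m; "width": opening from 0.0 (shut) to 1.0 (fully open); "finger_force": force on a finger pad.
Only numpy, scipy, OpenCV 4.12 (cv2) and the standard library are available. Lean on these libraries where they do the work, as an engineer would, in place of code of your own. Each camera call takes 0.05 s, during which the arm holds its last target. There are 200 camera calls.

## Working session

There is one attempt and no reset: what is moved stays moved. The work goes in short steps, Python scripts to look and compute and a tool call to move; the robot and the scene stay as the last step left them, time stands still between calls to the robot, and variables do not carry over. Pictures are saved under pics/ and viewed, at most 10 in all, crops included, and the job is handed in when it is done.

Besides the shell and the picture viewer there is one more tool, called as name(argument=value, ...) on one line, values as JSON. servo_tool: Moves the arm, as the interface text tells. Its arguments: {"type":"object","properties":{"commands":{"type":"array"},"squeeze":{"type":"number"}},"required":["commands"]}

```bash
mkdir -p pics
cat > h.py <<'E'
import numpy as np, cv2
from station import *
def ray(cam,u,v,s=None):
    c=camera_info(cam); K=np.array(c["mtx"],float)
    d=np.linalg.inv(K)@[u,v,1.]
    if "rvec" in c:
        R=cv2.Rodrigues(np.array(c["rvec"],float))[0]; t=np.array(c["tvec"],float).ravel()
        return -R.T@t, R.T@d
    T=np.array(c["tool_from_camera"],float); s=s or sense()
    R=cv2.Rodrigues(np.array(s["tool_rot"],float))[0]
    return R@T[:3,3]+np.array(s["tcp_pos"]), R@T[:3,:3]@d
def onz(cam,u,v,z,s=None):
    o,d=ray(cam,u,v,s); return o+d*(z-o[2])/d[2]
def tri(a,b):
    (o1,d1),(o2,d2)=a,b
    A=np.stack([d1,-d2],1); k=np.linalg.lstsq(A,o2-o1,rcond=None)[0]
    p,q=o1+k[0]*d1,o2+k[1]*d2
    return (p+q)/2,np.linalg.norm(p-q)
def proj(cam,P):
    c=camera_info(cam)
    return cv2.projectPoints(np.array(P,float).reshape(-1,1,3),np.array(c["rvec"],float),np.array(c["tvec"],float),np.array(c["mtx"],float),None)[0].reshape(-1,2)
def save(cam,name):
    im=get_image(cam); cv2.imwrite("pics/"+name,im[:,:,::-1]); return im
E
python3 - <<'E'
from h import *
s=sense(); print(s["time_s"],s["tcp_pos"],s["tool_rot"],s["contact_force"],s["width"])
a=save("top","top0.png"); b=save("side","side0.png")
for c in("top","side"): print(c,ray(c,320,200), camera_info(c)["mtx"])
print(camera_info("wrist"))
E
```

```text
0.0 [ 175.51866732 -625.13179694  230.25607766] [-3.11027799e+00 -4.28558636e-01  3.46111344e-04] [-0.2124368   0.46322641  0.50939356] 0.9998126582119087
top (array([ 355.49728089,   -3.63797143, 1263.81864068]), array([ 0.11417136,  0.02622715, -0.99329426])) [[368.58012553   0.         319.88299693]
 [  0.         368.58012553 206.95768709]
 [  0.           0.           1.        ]]
side (array([  94.18431127,  990.84498703, 1059.3807697 ]), array([ 0.282163  , -0.69316814, -0.6633007 ])) [[399.31740004   0.         317.29492729]
 [  0.         399.31740004 201.78373698]
 [  0.           0.           1.        ]]
{'mtx': array([[321.60030864,   0.        , 322.37765774],
       [  0.        , 321.60030864, 191.69372982],
       [  0.        ,   0.        ,   1.        ]]), 'tool_from_camera': array([[ 1.67340644e-04, -9.65807377e-01, -2.59260646e-01,
         6.58776587e+01],
       [ 9.99999827e-01,  3.07693188e-04, -5.00776872e-04,
         4.31883267e-01],
       [ 5.63426732e-04, -2.59260518e-01,  9.65807262e-01,
        -1.43266948e+02],
       [ 0.00000000e+00,  0.00000000e+00,  0.00000000e+00,
         1.00000000e+00]])}
```

View pics/top0.png

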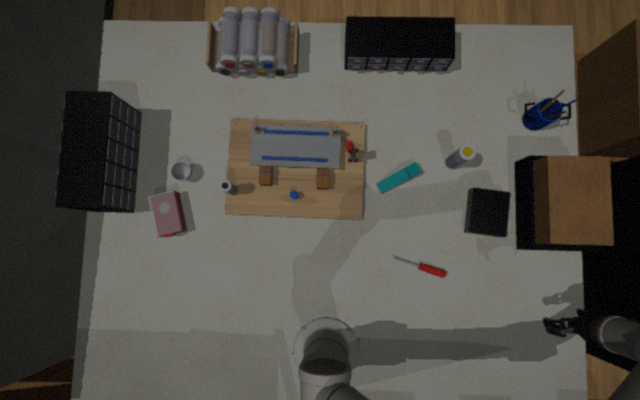

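View pics/side0.png

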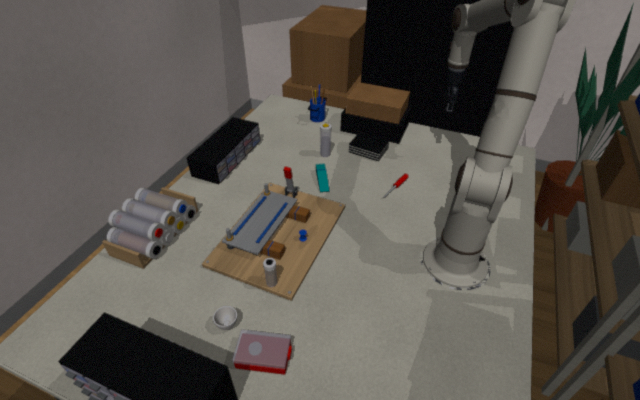

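Top view: press board spans (228,118)–(365,218) with its rear (+x) up. The brown wedge tails are at about (265,176) on the left and (323,180) on the right; the spool is at (294,195), tube_a at (227,187) and the red lever grip at (351,148). There are two candidates for wedge_right. The brown block at (323,180) sits under the plate on the press, so it is the wedge. The turquoise bar at (400,178) lies on the table and is the look-alike. I'll confirm this in an enlarged crop.

Run:
```python
from h import *
im=cv2.imread("pics/top0.png")
x0,y0=215,105
crop=cv2.resize(im[y0:y0+120,x0:x0+160],None,fx=5,fy=5,interpolation=cv2.INTER_CUBIC)
cv2.imwrite("pics/crop0.png",crop)
hsv=cv2.cvtColor(im,cv2.COLOR_BGR2HSV)
def big(m,n=1):
    cs=cv2.findContours(m,cv2.RETR_EXTERNAL,cv2.CHAIN_APPROX_NONE)[0]
    return sorted(cs,key=cv2.contourArea)[::-1][:n]
roi=np.zeros(im.shape[:2],np.uint8); roi[105:225,215:380]=255
wood=cv2.inRange(hsv,(8,70,90),(25,255,255))&roi
c=big(cv2.morphologyEx(wood,cv2.MORPH_CLOSE,np.ones((25,25))))[0]
r=cv2.minAreaRect(c); print("board",r)
P=np.array([onz("top",*p,20) for p in cv2.boxPoints(r)]);print(P.round(1))
blue=cv2.inRange(hsv,(100,120,60),(130,255,255))&roi
for c in big(blue,6):
    r=cv2.minAreaRect(c);print("blue",np.round(r[0],1),np.round(r[1],1),r[2],onz("top",*r[0],58).round(1))
for p in [(265,176),(323,180),(294,195)]: print(p,hsv[p[1],p[0]],onz("top",*p,56).round(1))
```

```text
board ((294.9962158203125, 168.2897491455078), (136.70291137695312, 96.04130554199219), 2.405970573425293)
[[ 444.7  352.6   20. ]
 [ 781.   355.9   20. ]
 [ 769.4 -120.3   20. ]
 [ 436.9 -111.7   20. ]]
blue [295.5 132.2] [63.1  2.7] 2.2025980949401855 [721.3 116.6  58. ]
blue [294.  158.6] [64.1  2.6] 2.2906100749969482 [631.1 118.6  58. ]
blue [293.8 194.2] [7.1 6.4] 45.0 [511.1 115.4  58. ]
(265, 176) [ 13 159  90] [570.4 213.7  56. ]
(323, 180) [ 12 167  87] [561.3  20.1  56. ]
(294, 195) [111 193 116] [508.9 114.7  56. ]
```

View pics/crop0.png

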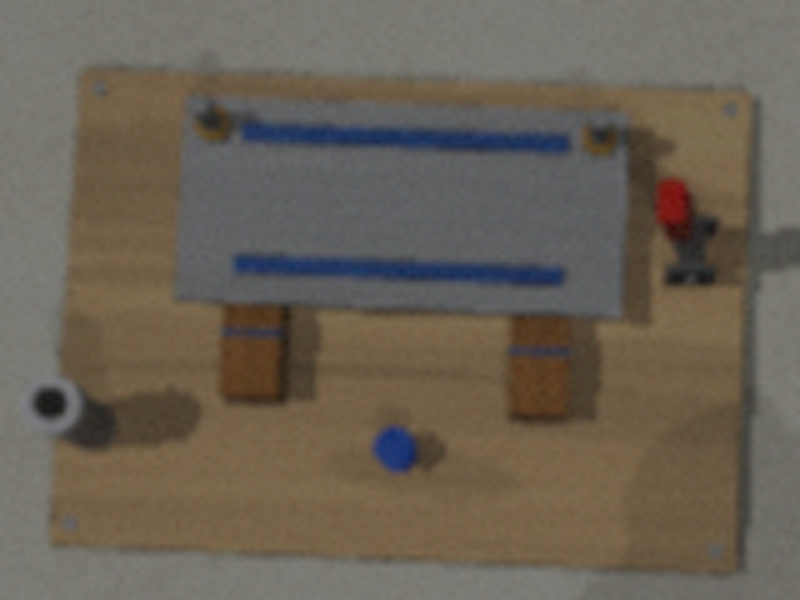

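The crop confirms it: both brown wedges with blue lines are under the plate's front edge, and turquoise appears nowhere on the press. Next I'll get the press yaw and the first move.

```bash
cat >> h.py <<'E'
def delta(target,yaw,s=None):
    """tool-frame shift (m) and z-turn (rad) from current pose to target with tool down, tool x at world yaw"""
    s=s or sense(); R=cv2.Rodrigues(np.array(s["tool_rot"],float))[0]
    G=np.array([[np.cos(yaw),np.sin(yaw),0],[np.sin(yaw),-np.cos(yaw),0],[0,0,-1]])
    return cv2.Rodrigues(R.T@G)[0].ravel().round(3),(R.T@(np.array(target)-s["tcp_pos"])/1000).round(4)
E
python3 - <<'E'
from h import *
pt=lambda x,y,z:onz("top",215+x/5-.4,105+y/5-.4,z)
for n,a,b in [("l1",(243,131),(568,144)),("l2",(234,264),(564,276)),("front",(176,298),(622,317)),("rear",(190,98),(628,112))]:
    A,B=pt(*a,58.5),pt(*b,58.5); d=A-B; print(n,A.round(),B.round(),"yaw deg",np.degrees(np.arctan2(-d[0],d[1])).round(2),np.linalg.norm(d).round())
print("plate mid",np.mean([pt(*p,58.5) for p in[(176,298),(622,317),(190,98),(628,112)]],0))
for n,q in [("L",[(221,332),(283,332),(222,399),(281,401)]),("R",[(510,351),(570,351),(510,415),(567,417)])]:
    for p in q: print(n,pt(*p,56).round(1))
print("lever end?",pt(674,195,165).round(),"spool",pt(395,449,55).round(),"tube",pt(52,402,124).round())
print(delta([540,110,300],-.04))
E
```

```text
l1 [724. 226.  58.] [719.   7.  58.] yaw deg -1.22 219.0
l2 [633. 228.  58.] [629.   7.  58.] yaw deg -0.89 221.0
front [609. 266.  58.] [602. -32.  58.] yaw deg -1.22 298.0
rear [746. 262.  58.] [742. -33.  58.] yaw deg -0.78 295.0
plate mid [674.68274187 115.83575277  58.5       ]
L [586.8 235.1  56. ]
L [587.7 193.6  56. ]
L [541.7 232.5  56. ]
L [541.2 193.1  56. ]
R [578.3  41.8  56. ]
R [579.2   2.   56. ]
R [535.4  40.6  56. ]
R [534.9   2.9  56. ]
lever end? [656. -59. 165.] spool [511. 116.  55.] tube [527. 326. 124.]
(array([-0.002,  0.   ,  0.314]), array([ 0.5497, -0.6094, -0.0685]))
```

servo_tool(commands=[0, 0, 0.314, 0.549, -0.609, -0.04, 0.085, 0, 0, 0.314, 0.549, -0.609, -0.04, 0.085, 0, 0, 0.314, 0.549, -0.609, -0.04, 0.085, 0, 0, 0.314, 0.549, -0.609, -0.04, 0.085, 0, 0, 0.314, 0.549, -0.609, -0.04, 0.085, 0, 0, 0.314, 0.549, -0.609, -0.04, 0.085, 0, 0, 0.314, 0.549, -0.609, -0.04, 0.085, 0, 0, 0.314, 0.549, -0.609, -0.04, 0.085])

```text
time_s: 0.9
tcp_pos: [353.4, -265.7, 250.8]
tool_rot: [3.141, -0.063, -0.0]
contact_force: [1.6, 0.6, 0.7]
width: 0.992
finger_force: 0.0
```

```bash
python3 -c "
from h import *
s=sense();print(s['time_s'],s['tcp_pos'],s['tool_rot'],s['joint_pos'])
print(delta([540,117,210],-.02))"
```

```text
0.9 [ 353.35433637 -265.7193313   250.77919564] [ 3.14064359e+00 -6.34180999e-02 -3.97364642e-04] [ 1.15921695  0.10444209 -0.60782027  2.01812017  0.06959905  1.03875596
 -1.09257362]
(array([ 0.  ,  0.  , -0.02]), array([ 0.1711, -0.39  ,  0.0406]))
```

servo_tool(commands=[0, 0, -0.02, 0.171, -0.39, 0.04, 0.085, 0, 0, -0.02, 0.171, -0.39, 0.04, 0.085, 0, 0, -0.02, 0.171, -0.39, 0.04, 0.085, 0, 0, -0.02, 0.171, -0.39, 0.04, 0.085, 0, 0, -0.02, 0.171, -0.39, 0.04, 0.085, 0, 0, -0.02, 0.171, -0.39, 0.04, 0.085, 0, 0, -0.02, 0.171, -0.39, 0.04, 0.085, 0, 0, -0.02, 0.171, -0.39, 0.04, 0.085])

```text
time_s: 1.7
tcp_pos: [528.0, 91.8, 212.9]
tool_rot: [3.141, -0.033, -0.001]
contact_force: [0.6, -0.5, 0.1]
width: 0.995
finger_force: 0.0
```

servo_tool(commands=[0, 0, 0, 0, 0, 0, 0.085, 0, 0, 0, 0, 0, 0, 0.085, 0, 0, 0, 0, 0, 0, 0.085])

```text
time_s: 2.0
tcp_pos: [527.0, 88.9, 212.9]
tool_rot: [3.14, -0.033, -0.002]
contact_force: [0.0, -0.6, 0.1]
width: 0.994
finger_force: 0.0
```

Run:
```python
from h import *
s=sense();print(s['time_s'],s['tcp_pos'],s['tool_rot'],s['joint_pos'].round(2) if hasattr(s['joint_pos'],'round') else s['joint_pos'])
im=save("wrist","w0.png"); 
import json; json.dump({k:np.array(s[k]).tolist() for k in("tcp_pos","tool_rot")},open("w0.json","w"))
```

```text
2.0 [526.98063381  88.89032052 212.91950817] [ 3.14032604e+00 -3.34415029e-02 -1.91700499e-03] [ 0.45  0.39 -0.82  1.85  0.33  1.04 -2.1 ]
```

View pics/w0.png

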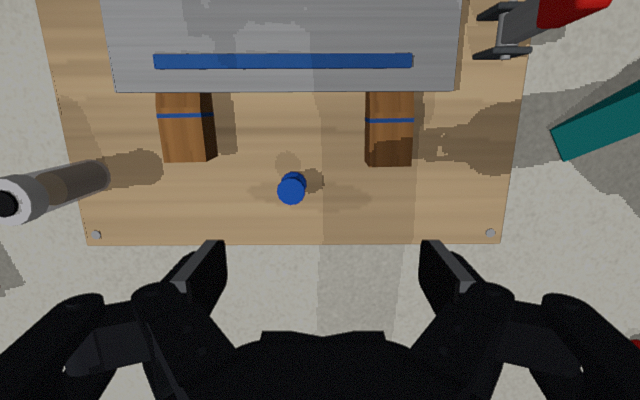

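Wrist view: left wedge tail top is near (184,138) with its end edge at row 161. Right tail top is near (390,142) with its end edge at row 165. The spool is at (292,187), well between them.

Run:
```python
from h import *
import json; s=json.load(open("w0.json"))
im=cv2.imread("pics/w0.png");hsv=cv2.cvtColor(im,cv2.COLOR_BGR2HSV)
for n,x0,x1,rows in(("L",140,240,(100,110,122,130,140,150,157)),("R",345,440,(100,110,125,135,145,155,161))):
    m=cv2.inRange(hsv,(5,125,85),(18,255,255))
    mid=[]
    for v in rows:
        u=np.where(m[v,x0:x1])[0]+x0
        if len(u)<10: continue
        a,b=onz("wrist",u.min(),v,56,s),onz("wrist",u.max()+1,v,56,s); print(n,v,u.min(),u.max(),a[:2].round(1),b[:2].round(1),"w",np.linalg.norm(a-b).round(1))
for n,p in(("Lend",(184,161)),("Rend",(391,165)),("Lblue",(184,115)),("Rblue",(390,120))): print(n,onz("wrist",*p,56,s)[:2].round(1))
for p in((116,92),(456,91)): print("front",onz("wrist",*p,58.5,s).round(1))
```

```text
L 100 156 199 [600.5 236.3] [599.7 196.9] w 39.5
L 110 156 199 [591.8 237.7] [591.  197.9] w 39.8
L 122 158 201 [581.2 237.5] [580.4 197.3] w 40.2
L 130 159 202 [574.  237.7] [573.2 197.3] w 40.4
L 140 161 203 [564.9 237.2] [564.1 197.4] w 39.8
L 150 162 204 [555.6 237.7] [554.8 197.6] w 40.1
L 157 163 205 [549.1 237.8] [548.2 197.4] w 40.4
R 100 370 413 [596.5  44.3] [595.6   4.8] w 39.5
R 110 365 413 [587.8  48.7] [586.9   4.4] w 44.3
R 125 370 413 [574.4  44. ] [573.6   3.7] w 40.3
R 135 369 412 [565.4  44.7] [564.5   4.1] w 40.6
Lend [544.9 218.6]
Rend [536.9  23.5]
Lblue [586.9 212.9]
Rblue [578.5  25.8]
front [608.  269.3  58.5]
front [602.5 -31.2  58.5]
```

servo_tool(commands=[0, 0, -0.01, 0.037, -0.128, 0.08, 0.085, 0, 0, -0.01, 0.037, -0.128, 0.08, 0.085, 0, 0, -0.01, 0.037, -0.128, 0.08, 0.085, 0, 0, -0.01, 0.037, -0.128, 0.08, 0.085, 0, 0, -0.01, 0.037, -0.128, 0.08, 0.085, 0, 0, -0.01, 0.037, -0.128, 0.08, 0.085, 0, 0, -0.01, 0.037, -0.128, 0.08, 0.085])

```text
time_s: 2.75
tcp_pos: [568.2, 214.7, 134.4]
tool_rot: [3.14, -0.022, 0.003]
contact_force: [0.5, 1.3, 0.1]
width: 0.993
finger_force: 0.0
```

```bash
python3 -c "
from h import *
s=sense();print(s['joint_pos'],s['tcp_pos'],s['tool_rot'],s['contact_force']);print(delta([567,216.5,28],-.01))"
```

```text
[ 0.13524373  0.61541345 -0.74115449  1.73709958  0.49031588  0.9819274
 -2.37888156] [568.15320565 214.74148862 134.3890734 ] [ 3.14023298e+00 -2.15481702e-02  2.79329864e-03] [0.4646611  1.30782072 0.06454691]
(array([ 0.001, -0.002, -0.004]), array([-0.0014, -0.0019,  0.1064]))
```

servo_tool(commands=[0, 0, -0.004, -0.001, -0.002, 0.05, 0.085, 0, 0, -0.004, -0.001, -0.002, 0.1, 0.085, 0, 0, -0.004, -0.001, -0.002, 0.106, 0.085, 0, 0, -0.004, -0.001, -0.002, 0.106, 0.03, 0, 0, -0.004, -0.001, -0.002, 0.106, 0.03, 0, 0, -0.004, -0.001, -0.002, 0.106, 0.03, 0, 0, -0.004, -0.001, -0.002, 0.106, 0.03, 0, 0, -0.004, -0.001, -0.002, 0.106, 0.03], squeeze=60)

```text
time_s: 3.55
tcp_pos: [568.2, 219.1, 30.6]
tool_rot: [3.141, -0.012, 0.007]
contact_force: [-0.6, -2.5, 8.6]
width: 0.456
finger_force: 62.5
```

servo_tool(commands=[0, 0, 0, -0.004, 0, 0, 0.03, 0, 0, 0, -0.008, 0, 0, 0.03, 0, 0, 0, -0.012, 0, 0, 0.03, 0, 0, 0, -0.016, 0, 0, 0.03, 0, 0, 0, -0.016, 0, 0, 0.03])

```text
time_s: 4.05
tcp_pos: [555.4, 219.5, 30.6]
tool_rot: [-3.14, 0.012, -0.015]
contact_force: [7.6, -0.0, -0.9]
width: 0.457
finger_force: 61.4
```

Run:
```python
from h import *
s=sense();print(s['joint_pos'],s['tcp_pos'],s['contact_force'],s['width'])
a=save("top","t1.png")[100:215,210:370];b=save("wrist","w1.png")
c=cv2.resize(a,(640,460),interpolation=cv2.INTER_CUBIC); cv2.imwrite("pics/v1.png",np.hstack([c,])[:,:,::-1])
```

```text
[ 0.05790712  0.73108871 -0.64599314  1.81599745  0.60502925  0.79112669
 -2.48054914] [555.38377641 219.5182595   30.61276504] [ 7.57959078 -0.03348135 -0.88591293] 0.457471928108907
```

View pics/w1.png

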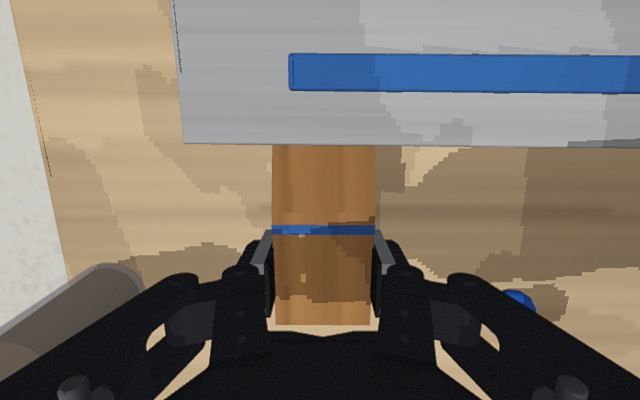

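servo_tool(commands=[0, 0, 0, 0, 0, 0, 0.085, 0, 0, 0, 0, 0, 0, 0.085, 0, 0, 0, 0, 0, -0.03, 0.085, 0, 0, 0, 0, 0, -0.08, 0.085, 0, 0, 0, 0, 0.02, -0.12, 0.085, 0, 0, -0.15, 0, 0.06, -0.13, 0.085, 0, 0, -0.3, 0, 0.11, -0.13, 0.085, 0, 0, -0.45, 0, 0.15, -0.13, 0.085])

```text
time_s: 4.95
tcp_pos: [549.2, 67.4, 158.5]
tool_rot: [3.06, 0.701, 0.002]
contact_force: [1.3, -1.2, -0.5]
width: 0.994
finger_force: 0.0
```

servo_tool(commands=[0, 0, -0.15, 0, 0, 0, 0.085, 0, 0, -0.3, 0, 0, 0, 0.085, 0, 0, -0.45, 0, 0, 0, 0.085, 0, 0, -0.6, 0, 0, 0, 0.085, 0, 0, -0.75, 0, 0, 0, 0.085, 0, 0, -0.9, 0, 0, 0, 0.085, 0, 0, -1.05, 0, 0, 0, 0.085, 0, 0, -1.2, 0, 0, 0, 0.085])

```text
time_s: 5.75
tcp_pos: [548.8, 69.8, 157.8]
tool_rot: [2.131, 2.308, -0.0]
contact_force: [1.1, 0.2, -0.4]
width: 0.997
finger_force: 0.0
```

```bash
python3 -c "
from h import *
s=sense();print(s['joint_pos'],s['tcp_pos'],s['tool_rot'],s['contact_force']);print(delta([560,23.5,120],3.13))"
```

```text
[ 0.66293529  0.67610465 -1.14693926  1.84891409  0.69887968  1.09112909
 -0.67353628] [548.83401902  69.83406381 157.83186463] [ 2.13072181e+00  2.30803946e+00 -2.93217075e-04] [ 1.10594432  0.24390129 -0.40491189]
(array([-0.   ,  0.   , -1.479]), array([-0.0471,  0.0074,  0.0379]))
```

servo_tool(commands=[0, 0, -0.15, -0.02, 0.003, 0.01, 0.085, 0, 0, -0.3, -0.047, 0.007, 0.03, 0.085, 0, 0, -0.45, -0.047, 0.007, 0.038, 0.085, 0, 0, -0.6, -0.047, 0.007, 0.038, 0.085, 0, 0, -0.75, -0.047, 0.007, 0.038, 0.085, 0, 0, -0.9, -0.047, 0.007, 0.038, 0.085, 0, 0, -1.05, -0.047, 0.007, 0.038, 0.085, 0, 0, -1.2, -0.047, 0.007, 0.038, 0.085])

```text
time_s: 6.55
tcp_pos: [559.4, 23.3, 119.8]
tool_rot: [0.456, 3.108, -0.001]
contact_force: [0.6, 0.2, -0.5]
width: 0.996
finger_force: 0.0
```

servo_tool(commands=[0, 0, -0.15, 0, 0, 0, 0.085, 0, 0, -0.28, 0, 0, 0, 0.085, 0, 0, -0.28, 0, 0, 0, 0.085, 0, 0, -0.28, 0, 0, 0, 0.085])

```text
time_s: 6.95
tcp_pos: [559.4, 23.4, 119.6]
tool_rot: [-0.033, -3.141, -0.0]
contact_force: [0.4, -0.6, 0.3]
width: 0.993
finger_force: 0.0
```

```bash
python3 -c "
from h import *
s=sense();print(s['joint_pos'],s['tcp_pos'],s['tool_rot'],s['contact_force']);print(delta([560,24,29],3.13))"
```

```text
[ 0.81700619  0.9411344  -1.35452694  1.85598754  0.99140259  1.23216383
  0.68332407] [559.43729075  23.42658647 119.56536599] [-3.29753101e-02 -3.14134557e+00 -3.00363977e-04] [ 0.44025828 -0.63663683  0.3123951 ]
(array([ 0.   , -0.   , -0.009]), array([-0.0006,  0.0006,  0.0906]))
```

servo_tool(commands=[0, 0, -0.009, 0, 0, 0.045, 0.085, 0, 0, -0.009, 0, 0, 0.085, 0.085, 0, 0, -0.009, 0, 0, 0.09, 0.085, 0, 0, -0.009, 0, 0, 0.09, 0.03, 0, 0, -0.009, 0, 0, 0.09, 0.03, 0, 0, -0.009, 0, 0, 0.09, 0.03, 0, 0, -0.009, 0, 0, 0.09, 0.03, 0, 0, -0.009, 0, 0, 0.09, 0.03], squeeze=60)

```text
time_s: 7.75
tcp_pos: [561.0, 24.5, 31.9]
tool_rot: [0.013, 3.138, 0.002]
contact_force: [-0.8, 1.5, 8.2]
width: 0.46
finger_force: 62.3
```

servo_tool(commands=[0, 0, 0, 0.005, 0, 0, 0.03, 0, 0, 0, 0.01, 0, 0, 0.03, 0, 0, 0, 0.015, 0, 0, 0.03, 0, 0, 0, 0.02, 0, 0, 0.03, 0, 0, 0, 0.025, 0, 0, 0.03, 0, 0, 0, 0.03, 0, 0, 0.03, 0, 0, 0, 0.03, 0, 0, 0.03])

```text
time_s: 8.45
tcp_pos: [534.1, 23.4, 31.9]
tool_rot: [0.017, 3.133, 0.001]
contact_force: [8.1, -0.1, 2.1]
width: 0.456
finger_force: 61.9
```

```bash
python3 -c "
from h import *
s=sense();print(s['joint_pos'],s['tcp_pos'],s['tool_rot'],s['contact_force'])"
```

```text
[ 0.79062379  1.01343165 -1.24386764  1.96191228  1.13154381  1.09439846
  0.58862018] [534.05196129  23.3777743   31.92315466] [1.66448842e-02 3.13281206e+00 1.31815610e-03] [ 8.07666173 -0.13242998  2.06304616]
```

servo_tool(commands=[0, 0, 0, 0, 0, 0, 0.085, 0, 0, 0, 0, 0, 0, 0.085, 0, 0, 0, 0, 0, -0.035, 0.085, 0, 0, 0, 0, 0, -0.075, 0.085, 0, 0, 0, -0.005, 0.05, -0.075, 0.085, 0, 0, 0, -0.019, 0.1, -0.075, 0.085, 0, 0, 0, -0.019, 0.15, -0.075, 0.085, 0, 0, 0, -0.019, 0.195, -0.075, 0.085])

```text
time_s: 9.25
tcp_pos: [550.2, 220.0, 104.7]
tool_rot: [0.015, 3.142, 0.0]
contact_force: [0.2, -0.3, -0.3]
width: 0.993
finger_force: 0.0
```

servo_tool(commands=[0, 0, 0, 0, 0, 0, 0.085, 0, 0, 0, 0, 0, 0, 0.085])

```text
time_s: 9.45
tcp_pos: [549.2, 220.2, 104.6]
tool_rot: [-0.007, -3.141, 0.0]
contact_force: [1.0, -0.4, -0.2]
width: 0.996
finger_force: 0.0
```

```bash
python3 -c "
from h import *
s=sense();print(s['joint_pos'],s['tcp_pos'],s['tool_rot'],s['contact_force']);print(delta([555,219.5,29],3.13))"
```

```text
[ 0.41658956  0.96328693 -1.28853979  1.78457263  0.9971174   1.21928542
  0.39206313] [549.16464562 220.24536744 104.57345095] [-7.14585740e-03 -3.14128522e+00  2.88164618e-04] [ 0.96726729 -0.36894064 -0.2219596 ]
(array([-0.   , -0.   ,  0.007]), array([-0.0059, -0.0007,  0.0756]))
```

Fully vertical and well placed; grip and pull the left wedge 32 mm.

servo_tool(commands=[0, 0, 0, -0.006, 0, 0.04, 0.085, 0, 0, 0, -0.006, 0, 0.073, 0.085, 0, 0, 0, -0.006, 0, 0.075, 0.085, 0, 0, 0, -0.006, 0, 0.075, 0.03, 0, 0, 0, -0.006, 0, 0.075, 0.03, 0, 0, 0, -0.006, 0, 0.075, 0.03, 0, 0, 0, -0.006, 0, 0.075, 0.03, 0, 0, 0, -0.006, 0, 0.075, 0.03])

```text
time_s: 10.25
tcp_pos: [557.3, 219.2, 31.6]
tool_rot: [0.014, 3.139, 0.002]
contact_force: [-0.7, 0.1, 6.8]
width: 0.457
finger_force: 62.7
```

servo_tool(commands=[0, 0, 0, 0.005, 0, 0, 0.03, 0, 0, 0, 0.01, 0, 0, 0.03, 0, 0, 0, 0.016, 0, 0, 0.03, 0, 0, 0, 0.022, 0, 0, 0.03, 0, 0, 0, 0.028, 0, 0, 0.03, 0, 0, 0, 0.033, 0, 0, 0.03, 0, 0, 0, 0.033, 0, 0, 0.03])

```text
time_s: 10.95
tcp_pos: [528.1, 218.3, 31.6]
tool_rot: [0.018, 3.133, 0.001]
contact_force: [8.7, -0.6, 2.8]
width: 0.452
finger_force: 62.1
```

Run:
```python
from h import *
s=sense();print(s['joint_pos'],s['tcp_pos'],s['tool_rot'],s['contact_force'])
save("wrist","w2.png")
```

```text
[ 0.38848639  1.0214288  -1.20288444  1.8702981   1.10533724  1.10384993
  0.2922003 ] [528.12205268 218.32877669  31.6118839 ] [1.81531302e-02 3.13311653e+00 1.45203278e-03] [ 8.69431656 -0.62194736  2.75355495]
```

View pics/w2.png

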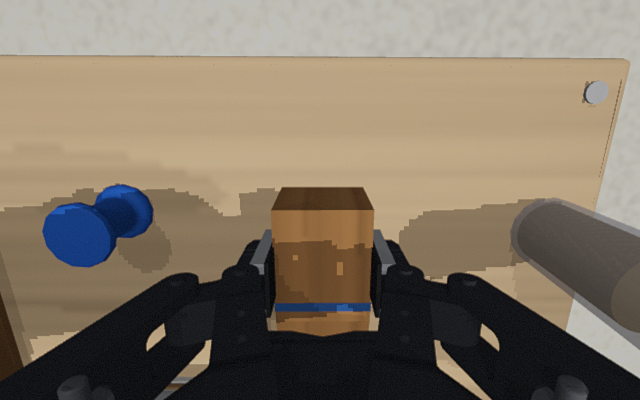

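servo_tool(commands=[0, 0, 0, 0, 0, 0, 0.085, 0, 0, 0, 0, 0, 0, 0.085, 0, 0, 0, 0, 0, -0.035, 0.085, 0, 0, 0, 0, 0, -0.075, 0.085, 0, 0, 0, -0.005, -0.05, -0.075, 0.085, 0, 0, 0, -0.011, -0.1, -0.075, 0.085, 0, 0, 0, -0.011, -0.15, -0.075, 0.085, 0, 0, 0, -0.011, -0.195, -0.075, 0.085])

```text
time_s: 11.8
tcp_pos: [531.9, 21.3, 104.3]
tool_rot: [-0.013, -3.141, 0.001]
contact_force: [0.9, -0.1, -0.4]
width: 0.993
finger_force: 0.0
```

servo_tool(commands=[0, 0, 0, 0, 0, 0, 0.085, 0, 0, 0, 0, 0, 0, 0.085])

```text
time_s: 12.0
tcp_pos: [532.1, 22.0, 104.1]
tool_rot: [-0.019, -3.141, -0.0]
contact_force: [-0.1, -0.0, 0.1]
width: 0.994
finger_force: 0.0
```

```bash
python3 -c "
from h import *
s=sense();print(s['joint_pos'],s['tcp_pos'],s['tool_rot'],s['contact_force']);print(delta([532,23.5,30],3.13))"
```

```text
[ 0.84453273  0.9311418  -1.35135181  1.93075313  1.00420857  1.1882554
  0.65840378] [532.08636514  22.04701273 104.123557  ] [-1.88906214e-02 -3.14057551e+00 -2.47699191e-04] [-0.14610095 -0.0403223   0.05370984]
(array([ 0.   , -0.001, -0.   ]), array([0.    , 0.0014, 0.0741]))
```

servo_tool(commands=[0, 0, 0, 0, 0.001, 0.04, 0.085, 0, 0, 0, 0, 0.001, 0.072, 0.085, 0, 0, 0, 0, 0.001, 0.074, 0.085, 0, 0, 0, 0, 0.001, 0.074, 0.03, 0, 0, 0, 0, 0.001, 0.074, 0.03, 0, 0, 0, 0, 0.001, 0.074, 0.03, 0, 0, 0, 0, 0.001, 0.074, 0.03, 0, 0, 0, 0, 0.001, 0.074, 0.03])

```text
time_s: 12.8
tcp_pos: [533.6, 24.6, 32.2]
tool_rot: [0.014, 3.139, -0.001]
contact_force: [-1.5, -0.9, 6.0]
width: 0.456
finger_force: 60.8
```

servo_tool(commands=[0, 0, 0, 0.005, 0, 0, 0.03, 0, 0, 0, 0.01, 0, 0, 0.03, 0, 0, 0, 0.016, 0, 0, 0.03, 0, 0, 0, 0.022, 0, 0, 0.03, 0, 0, 0, 0.028, 0, 0, 0.03, 0, 0, 0, 0.033, 0, 0, 0.03, 0, 0, 0, 0.033, 0, 0, 0.03])

```text
time_s: 13.5
tcp_pos: [502.9, 24.4, 32.3]
tool_rot: [0.016, 3.135, 0.0]
contact_force: [6.0, -0.1, 0.2]
width: 0.455
finger_force: 61.8
```

```bash
python3 -c "
from h import *
s=sense();print(s['joint_pos'],s['tcp_pos'],s['tool_rot'],s['contact_force'])"
```

```text
[ 0.81667442  0.98332896 -1.25344937  2.03487792  1.12985002  1.06617464
  0.55257438] [502.89669099  24.43154922  32.27502691] [1.56193593e-02 3.13492866e+00 1.08394575e-04] [ 5.99547696 -0.05915652  0.23360923]
```

servo_tool(commands=[0, 0, 0, 0, 0, 0, 0.085, 0, 0, 0, 0, 0, 0, 0.085, 0, 0, 0, 0, 0, -0.035, 0.085, 0, 0, 0, 0, 0, -0.075, 0.085, 0, 0, 0, -0.005, 0.05, -0.075, 0.085, 0, 0, 0, -0.015, 0.1, -0.075, 0.085, 0, 0, 0, -0.026, 0.15, -0.075, 0.085, 0, 0, 0, -0.026, 0.195, -0.075, 0.085])

```text
time_s: 14.3
tcp_pos: [528.3, 220.9, 105.7]
tool_rot: [0.017, 3.141, 0.0]
contact_force: [-0.2, -0.9, 0.2]
width: 0.994
finger_force: 0.0
```

servo_tool(commands=[0, 0, 0, 0, 0, 0, 0.085, 0, 0, 0, 0, 0, 0, 0.085])

```text
time_s: 14.5
tcp_pos: [526.1, 221.5, 105.5]
tool_rot: [-0.007, -3.141, 0.0]
contact_force: [0.1, -0.5, -0.3]
width: 0.995
finger_force: 0.0
```

```bash
python3 -c "
from h import *
s=sense();print(s['joint_pos'],s['tcp_pos'],s['tool_rot'],s['contact_force']);print(delta([527,218.5,30],3.13))"
```

```text
[ 0.42582446  0.93583154 -1.29567699  1.83677258  0.98388371  1.19525576
  0.36128166] [526.087738   221.50790543 105.5055337 ] [-6.78059772e-03 -3.14111949e+00  4.84745767e-06] [ 0.12665165 -0.52217876 -0.25883293]
(array([-0.   , -0.   ,  0.007]), array([-0.001 , -0.003 ,  0.0755]))
```

Pull the left wedge 57 mm; the last part is clear of load. The right wedge still holds its side only about 1 mm above the cards.

servo_tool(commands=[0, 0, 0.004, -0.001, -0.003, 0.04, 0.085, 0, 0, 0.004, -0.001, -0.003, 0.074, 0.085, 0, 0, 0.004, -0.001, -0.003, 0.076, 0.085, 0, 0, 0.004, -0.001, -0.003, 0.076, 0.03, 0, 0, 0.004, -0.001, -0.003, 0.076, 0.03, 0, 0, 0.004, -0.001, -0.003, 0.076, 0.03, 0, 0, 0.004, -0.001, -0.003, 0.076, 0.03, 0, 0, 0.004, -0.001, -0.003, 0.076, 0.03])

```text
time_s: 15.3
tcp_pos: [529.3, 217.3, 31.5]
tool_rot: [0.02, 3.139, 0.002]
contact_force: [-1.1, -0.6, 6.4]
width: 0.456
finger_force: 61.2
```

servo_tool(commands=[0, 0, 0, 0.004, 0, 0, 0.03, 0, 0, 0, 0.008, 0, 0, 0.03, 0, 0, 0, 0.012, 0, 0, 0.03, 0, 0, 0, 0.016, 0, 0, 0.03, 0, 0, 0, 0.02, 0, 0, 0.03, 0, 0, 0, 0.024, 0, 0, 0.03, 0, 0, 0, 0.028, 0, 0, 0.03])

```text
time_s: 16.0
tcp_pos: [505.6, 216.5, 31.5]
tool_rot: [0.025, 3.133, 0.001]
contact_force: [7.1, -0.9, 3.0]
width: 0.455
finger_force: 61.3
```

```bash
python3 -c "
from h import *
s=sense();print(s['joint_pos'],s['tcp_pos'],s['tool_rot'],s['contact_force'])"
```

```text
[ 0.39473627  0.99424116 -1.20151604  1.9238734   1.10007791  1.07572011
  0.25459334] [505.62094805 216.5467757   31.50113081] [2.52243061e-02 3.13293919e+00 1.28259978e-03] [ 7.06250744 -0.88198585  2.95078409]
```

servo_tool(commands=[0, 0, 0, 0.005, 0, 0, 0.03, 0, 0, 0, 0.01, 0, 0, 0.03, 0, 0, 0, 0.015, 0, 0, 0.03, 0, 0, 0, 0.02, 0, 0, 0.03, 0, 0, 0, 0.025, 0, 0, 0.03, 0, 0, 0, 0.03, 0.001, 0, 0.03, 0, 0, 0, 0.033, 0.001, 0, 0.03, 0, 0, 0, 0.033, 0.001, 0, 0.03])

```text
time_s: 16.8
tcp_pos: [469.5, 219.4, 31.5]
tool_rot: [0.02, 3.136, 0.003]
contact_force: [3.6, 0.2, 8.7]
width: 0.46
finger_force: 61.8
```

```bash
python3 -c "
from h import *
s=sense();print(s['joint_pos'],s['tcp_pos'],s['tool_rot'],s['contact_force'],s['width'])"
```

```text
[ 0.39737846  0.96870468 -1.21607726  1.99888623  1.10217263  1.04964782
  0.19312624] [469.50537854 219.42728573  31.45696389] [1.98013951e-02 3.13646191e+00 2.69560355e-03] [3.61820218 0.15983726 8.67786063] 0.4604656800003087
```

servo_tool(commands=[0, 0, 0, 0, 0, 0, 0.085, 0, 0, 0, 0, 0, 0, 0.085, 0, 0, 0, 0, 0, -0.035, 0.085, 0, 0, 0, 0, 0, -0.075, 0.085, 0, 0, 0, -0.01, -0.05, -0.075, 0.085, 0, 0, 0, -0.02, -0.1, -0.075, 0.085, 0, 0, 0, -0.035, -0.15, -0.075, 0.085, 0, 0, 0, -0.035, -0.195, -0.075, 0.085])

```text
time_s: 17.6
tcp_pos: [500.6, 20.9, 104.4]
tool_rot: [0.021, 3.141, 0.0]
contact_force: [0.7, 0.2, -0.7]
width: 0.993
finger_force: 0.0
```

servo_tool(commands=[0, 0, 0, 0, 0, 0, 0.085, 0, 0, 0, 0, 0, 0, 0.085])

```text
time_s: 17.8
tcp_pos: [499.2, 21.2, 103.9]
tool_rot: [-0.027, -3.14, -0.001]
contact_force: [0.2, 0.6, -0.4]
width: 0.997
finger_force: 0.0
```

```bash
python3 -c "
from h import *
s=sense();print(s['joint_pos'],s['tcp_pos'],s['tool_rot'],s['contact_force']);print(delta([502,24,30],3.13))"
```

```text
[ 0.88886646  0.900465   -1.37610529  2.00866214  0.99418595  1.15909746
  0.62620146] [499.21336372  21.20245345 103.88526236] [-2.65897489e-02 -3.14002818e+00 -5.18336930e-04] [ 0.18317731  0.63755418 -0.37917237]
(array([ 0.   , -0.001, -0.005]), array([-0.0028,  0.0028,  0.0739]))
```

servo_tool(commands=[0, 0, -0.004, -0.003, 0.003, 0.04, 0.085, 0, 0, -0.004, -0.003, 0.003, 0.072, 0.085, 0, 0, -0.004, -0.003, 0.003, 0.074, 0.085, 0, 0, -0.004, -0.003, 0.003, 0.074, 0.03, 0, 0, -0.004, -0.003, 0.003, 0.074, 0.03, 0, 0, -0.004, -0.003, 0.003, 0.074, 0.03, 0, 0, -0.004, -0.003, 0.003, 0.074, 0.03, 0, 0, -0.004, -0.003, 0.003, 0.074, 0.03])

```text
time_s: 18.6
tcp_pos: [503.9, 26.2, 32.2]
tool_rot: [0.014, 3.139, 0.0]
contact_force: [-1.2, -0.2, 7.8]
width: 0.458
finger_force: 60.1
```

servo_tool(commands=[0, 0, 0, 0.006, 0, 0, 0.03, 0, 0, 0, 0.012, 0, 0, 0.03, 0, 0, 0, 0.018, 0, 0, 0.03, 0, 0, 0, 0.024, 0, 0, 0.03, 0, 0, 0, 0.03, 0, 0, 0.03, 0, 0, 0, 0.037, 0, 0, 0.03, 0, 0, 0, 0.037, 0, 0, 0.03, 0, 0, 0, 0.037, 0, 0, 0.03])

```text
time_s: 19.4
tcp_pos: [467.5, 26.5, 32.2]
tool_rot: [0.014, 3.137, 0.0]
contact_force: [1.6, -0.3, 10.6]
width: 0.457
finger_force: 61.2
```

servo_tool(commands=[0, 0, 0, 0, 0, 0, 0.085, 0, 0, 0, 0, 0, 0, 0.085, 0, 0, 0, 0, 0, -0.04, 0.085, 0, 0, 0, 0, 0, -0.09, 0.085, 0, 0, 0, 0, 0, -0.14, 0.085, 0, 0, 0, 0, 0, -0.18, 0.085, 0, 0, 0, 0, 0, -0.18, 0.085])

```text
time_s: 20.1
tcp_pos: [468.4, 27.3, 215.3]
tool_rot: [0.014, 3.133, -0.003]
contact_force: [0.8, 0.9, -0.1]
width: 0.996
finger_force: 0.0
```

Run:
```python
from h import *
s=sense();print(s['joint_pos'],s['tcp_pos'],s['tool_rot'],s['contact_force'])
a=save("top","t2.png"); b=save("side","s2.png")
c=[cv2.resize(a[105:225,215:375],(800,600),interpolation=cv2.INTER_CUBIC),cv2.resize(b[155:305,195:355],(640,600),interpolation=cv2.INTER_CUBIC)]
cv2.imwrite("pics/c2.png",cv2.resize(np.hstack(c),(800,333))[:,:,::-1])
cv2.imwrite("pics/c2t.png",c[0][:,:,::-1])
```

```text
[ 1.02963471  0.65550241 -1.52373158  1.9947287   0.71593368  1.20610047
  0.78437334] [468.42745303  27.25731317 215.32246493] [ 1.38832596e-02  3.13319759e+00 -2.67327104e-03] [ 0.78905796  0.86185329 -0.08638902]
```

View pics/c2.png

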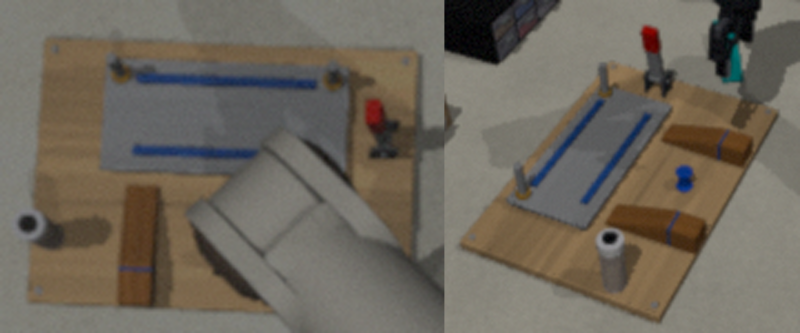

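Side and top views: the left wedge lies flat, clear in front of the plate. The right wedge also shows a gap at the side view's nose (665,135), and the plate sits flat. The lever is still upright, with its red grip at about (375,112). I'll check the gaps and the lever position in numbers.

Run:
```python
from h import *
y=-.018;C=np.array([675,116]);R=np.array([[np.cos(y),-np.sin(y)],[np.sin(y),np.cos(y)]])
pr=lambda p:(R.T@(p[:2]-C)).round(1)
print("L nose",pr(onz("top",215+145/2.778,105+186/2.778,25)),"Lfront edge",pr(onz("top",215+145/2.778,105+169/2.778,40)))
print("R nose",pr(onz("side",195+(664-444.4)/2.222,155+136/2.222,23)))
for n in("t2","s2"):
    im=cv2.imread(f"pics/{n}.png");h=cv2.cvtColor(im,cv2.COLOR_BGR2HSV)
    m=cv2.inRange(h,(0,150,90),(8,255,255))|cv2.inRange(h,(172,150,90),(180,255,255))
    k=np.zeros_like(m); 
    if n=="t2": k[135:165,335:365]=1
    else: k[160:195,280:298]=1
    v,u=np.where(m*k>0); print(n,len(u),u.mean(),v.mean(),u.min(),u.max(),v.min(),v.max())
    if n=="t2": r1=ray("top",u.mean(),v.mean())
    else: r2=ray("side",u.mean(),v.mean())
P,e=tri(r1,r2);print("grip mid",P.round(1),e,pr(P))
print(delta([651,-120,215],3.13))
```

```text
L nose [-86.7  94.7] Lfront edge [-68.5  93.3]
R nose [-83.1 -87.1]
t2 43 348.7906976744186 144.53488372093022 346 351 141 148
s2 35 286.48571428571427 170.02857142857144 284 290 167 176
grip mid [656.  -57.8 158. ] 1.0603710417126182 [ -15.9 -174.1]
(array([-0.003,  0.001,  0.002]), array([-0.1865, -0.1436, -0.0035]))
```

servo_tool(commands=[0, 0, 0, -0.188, -0.146, 0, 0.0, 0, 0, 0, -0.188, -0.146, 0, 0.0, 0, 0, 0, -0.188, -0.146, 0, 0.0, 0, 0, 0, -0.188, -0.146, 0, 0.0, 0, 0, 0, -0.188, -0.146, 0, 0.0, 0, 0, 0, -0.188, -0.146, 0, 0.0, 0, 0, 0, -0.188, -0.146, 0, 0.0, 0, 0, 0, -0.188, -0.146, 0, 0.0])

```text
time_s: 21.0
tcp_pos: [651.0, -119.9, 208.7]
tool_rot: [-0.01, -3.139, -0.002]
contact_force: [-0.5, 0.5, 0.9]
width: 0.002
finger_force: 0.0
```

```bash
python3 -c "
from h import *
s=sense();print(s['joint_pos'],s['tcp_pos'],s['tool_rot'],s['contact_force'],s['width']);print(delta([653,-122,140],3.12))"
```

```text
[ 0.89522996  0.89442872 -1.29080161  1.52023482  0.86480015  1.38839248
  1.10687127] [ 651.04472205 -119.90062333  208.69229173] [-9.94045479e-03 -3.13856939e+00 -1.58343689e-03] [-0.47016556  0.5147742   0.8898388 ] 0.0017923438182933602
(array([ 0.001, -0.003,  0.015]), array([-0.0022, -0.0022,  0.0687]))
```

servo_tool(commands=[0, 0, 0, -0.002, 0, 0.04, 0, 0, 0, 0, -0.002, 0, 0.07, 0, 0, 0, 0, -0.002, 0.03, 0.07, 0, 0, 0, 0, -0.002, 0.044, 0.069, 0, 0, 0, 0, -0.002, 0.055, 0.069, 0, 0, 0, 0, -0.002, 0.066, 0.072, 0, 0, 0, 0, -0.002, 0.077, 0.078, 0, 0, 0, 0, -0.002, 0.089, 0.086, 0])

```text
time_s: 21.8
tcp_pos: [655.9, -32.6, 126.8]
tool_rot: [0.014, 3.139, -0.003]
contact_force: [-2.6, -3.4, 5.9]
width: 0.001
finger_force: 3.2
```

Run:
```python
from h import *
s=sense();print(s['joint_pos'],s['tcp_pos'],s['tool_rot'],s['contact_force'])
save("wrist","w3.png")
```

```text
[ 0.74852944  0.95887442 -1.21752272  1.60331034  0.93993332  1.26363888
  0.92007674] [655.91328104 -32.58813622 126.82378997] [ 0.01391896  3.13910616 -0.00337969] [-2.63188062 -3.36700724  5.92380803]
```

View pics/w3.png

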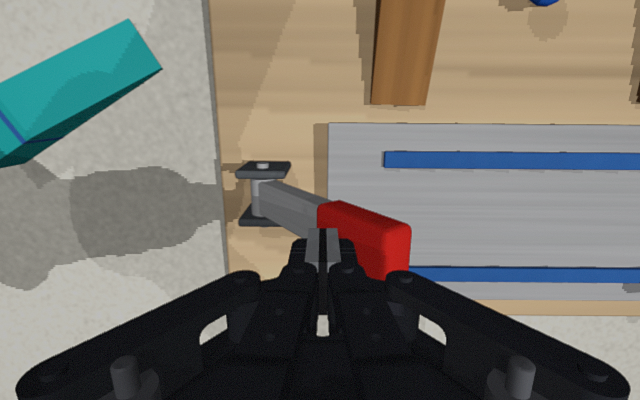

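servo_tool(commands=[0, 0, 0, 0.002, 0.01, 0.01, 0, 0, 0, 0, 0.002, 0.018, 0.022, 0, 0, 0, 0, 0.002, 0.024, 0.032, 0, 0, 0, 0, 0.002, 0.029, 0.043, 0, 0, 0, 0, 0.002, 0.032, 0.054, 0, 0, 0, 0, 0.002, 0.033, 0.062, 0, 0, 0, 0, 0.002, 0.033, 0.066, 0, 0, 0, 0, 0.002, 0.033, 0.066, 0])

```text
time_s: 22.65
tcp_pos: [655.3, 3.8, 60.8]
tool_rot: [0.01, 3.137, 0.006]
contact_force: [1.5, 2.6, 3.8]
width: -0.007
finger_force: 2.3
```

servo_tool(commands=[0, 0, 0, 0, 0, 0.002, 0, 0, 0, 0, 0, 0, 0.004, 0, 0, 0, 0, 0, 0, 0.006, 0, 0, 0, 0, 0, 0, 0.006, 0])

```text
time_s: 23.05
tcp_pos: [655.4, 3.8, 60.3]
tool_rot: [0.011, 3.136, 0.003]
contact_force: [-12.0, -0.7, 36.2]
width: 0.004
finger_force: 18.5
```

At the stop (force rises, no further travel). Back off upward and check.

servo_tool(commands=[0, 0, 0, 0, 0, -0.02, 0, 0, 0, 0, 0, 0, -0.06, 0, 0, 0, 0, 0, 0, -0.11, 0, 0, 0, 0, 0, 0, -0.15, 0, 0, 0, 0, 0, 0, -0.17, 0, 0, 0, 0, 0, 0, -0.17, 0, 0, 0, 0, 0, 0, -0.17, 0])

```text
time_s: 23.75
tcp_pos: [653.4, 0.1, 222.0]
tool_rot: [-0.014, -3.141, 0.002]
contact_force: [-0.1, 0.4, -1.1]
width: -0.0
finger_force: 0.0
```

Run:
```python
from h import *
s=sense();print(s['tcp_pos'],s['contact_force'],s['time_s'],s['joint_velocities'])
save("wrist","w4.png")
```

```text
[6.53361598e+02 9.46606426e-02 2.21980224e+02] [-0.08357708  0.36696994 -1.10049398] 23.75 [-0.00218459  0.02642302  0.02402961  0.02110017  0.00268285 -0.00108391
  0.00080131]
```

View pics/w4.png

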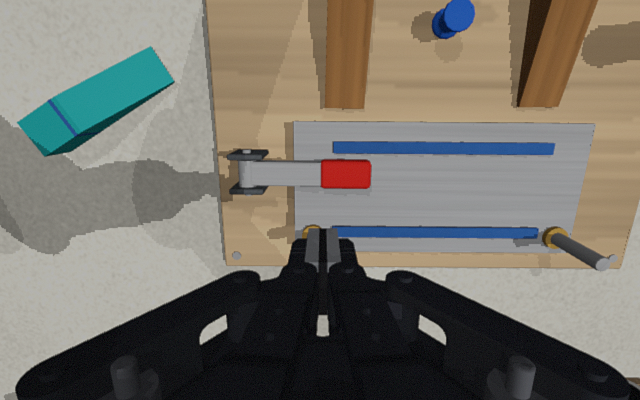

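The lever lies level over the plate with its grip at (346,174). Both wedge noses, at (346,106) and (538,105), are clear of the plate front edge at row 122, and the spool is upright. Handing in.

```bash
python3 -c "
from station import job_done
print(job_done())"
```

```text
the job is handed in; nothing more can be done
None
```

I drew both wedges clear in turn, the plate is resting level on the cards, and the hold-down lever is pushed to its stop; I handed the job in at about 24 s, and the station returned no verdict.

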